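Clamp a bearing into its housing under a spring-return lever press and hold it

TASK

Take the ball bearing that lies on the bench top in front of the press and lay it flat into the bored housing on the press's slide, right down on its shoulder, and let go of it; push the slide in under the ram until you feel it come up against its stop. Then press the press's lever down past its first two clicks into the third, so that the ram foot clamps the bearing at full load, and finish while still holding the lever down there: its spring throws it back up as soon as it is let go, so do not release it at the end.

Things in the scene. Friction and masses are not known exactly. Their poses are not given: they have to be found in the camera images.
- bearing_center (a point): Steel ball bearing, 52 mm across, 18 mm high, 0.3 kg, loose, lying flat on the bench; the point is its centre, 9 mm above its underside; z is its axis. It lies in a row with two round things that are not needed, about 12 cm apart, in any order: a pale alloy pulley (68 mm wide, 28 high) and a roll of black tape (58 mm, 19 high).
- press: Small grey cast-iron bench press, fixed; place and yaw vary. Origin on the bench below the ram's axis; x points back to its column, y left along its slideway, z up. Base x -0.085 to 0.130, y -0.105 to 0.105, 18 mm high; head x -0.045 to 0.115, y -0.058 to 0.060, z 0.156 to 0.245 (ram up to 0.295). Slideway out to y 0.375, 28 mm high.
- slide (a joint): Sliding table on the press, in m: 0 = fully out to the left, 0.180 = home, hard against its stop, the housing centred under the ram. It starts at 0 to 0.03 and moves along the press's -y as the value grows; it drags with about 2 N and stays where it is left.
- housing_bore (a point): Centre of the mouth of the bored steel housing on the slide, in the plane of its rim, 62 mm above the bench. Bore 55.6 mm wide with a chamfer (61.6 mm wide at the rim, 3.5 mm deep), 10 mm deep to the shoulder: a seated bearing stands 8 mm proud, its centre 1 mm below the rim plane. Rim 79 mm across outside.
- slide_knob (a point): Upright black knob on the slide, 150 mm to the press's +y of the housing: a cylinder 26 mm across, from z = 0.050 to 0.086; the point is its centre, 68 mm above the bench. The slide's plate below it has its top at z = 0.040.
- press_lever (a joint): Spring-return lever, in rad: 0 = at rest, 30 degrees above level towards the press's front; grows as it is pressed down. A sprung roller clicks over lobes at 0.16, 0.48, 0.80; the notches lie at 0.32, 0.64 and 0.96, a hard stop at 1.02. No notch holds it: let go, it springs back to 0. The push at the grip rises from 7 N to 13 N in the third notch, 2 to 3 N more climbing each lobe, 3 to 5 N less beyond it.
- lever_hub (a point): Point on the lever's turning axis (which runs along the press's y), abreast of the middle of the grip: press x = 0.020, y = -0.114, z = 0.200. The grip's centre moves on an arc of 190 mm radius about it, in front of it (towards the press's -x).
- lever_grip: Black cross grip of the lever: a level cylinder 22 mm across, 80 mm long, along the press's y; origin at its centre, 190 mm from the hub. Its centre is 295 mm above the bench at rest, 120 mm in the third notch. It revolves freely on its pin. The lever's rod (14 mm across) joins at its end nearest the ram, 52 mm from its centre.
- press_foot: Round steel foot, 38 mm across, under the ram: origin at the centre of its underside, 78 mm above the bench at rest. The lever lowers the ram by 25 mm per rad; the foot meets a seated bearing in the first notch and, being sprung in the ram, presses it with about 28 N in the third.
- bearing: The same ball bearing: origin at the centre of its underside, z along its axis.
Mind the look-alikes: they are no part of the job. What is shaped like the bearing but blue or red is not meant.

How it is judged:
On the way, in this order (a step that is already met when the one before it is completed fails the run):
1. the bearing sits flat on the shoulder of the housing and is let go, the slide not yet home (horizontal distance between bearing_center and housing_bore below 0.0035 m and z of bearing_center in the frame of housing_bore between -0.004 and 0.0012 m and angle between bearing_center's own z axis and vertical below 0.06 rad and contact force between the fingers and bearing below 1 N and value of joint slide below 0.1 m), for 0.2 s.
2. the slide is pushed home against its stop with the bearing in the housing, the lever not yet pressed (horizontal distance between bearing_center and housing_bore below 0.0035 m and z of bearing_center in the frame of housing_bore between -0.004 and 0.0012 m and angle between bearing_center's own z axis and vertical below 0.06 rad and value of joint slide above 0.177 m and value of joint press_lever below 0.25 rad), for 0.2 s.
At the end, for the whole second after the job is handed in: The gripper holds the lever still in its third notch (over 0.89 rad, fingers bearing on its grip with over 3 N); the slide is within 3 mm of its stop; the bearing sits flat on the housing's shoulder (within 3 mm), clamped by the ram foot with over 18 N (horizontal distance between bearing_center and housing_bore below 0.0035 m and z of bearing_center in the frame of housing_bore between -0.004 and 0.0012 m and angle between bearing_center's own z axis and vertical below 0.06 rad and value of joint slide above 0.177 m and value of joint press_lever above 0.89 rad and not (velocity of joint press_lever above 0.05 rad/s) and not (velocity of joint press_lever below -0.05 rad/s) and contact force between press_foot and bearing above 18 N and contact force between the fingers and lever_grip above 3 N); the arm keeps its last pose, push and grip.
It also fails if it takes over 72 s, if anything falls off the work surface, if the arm or the gripper's body presses on something with over 40 N, if the wrist force passes 120 N, or if a joint passes its speed limit or range.

ROBOT

A 6-joint arm with a two-finger parallel gripper is mounted at the origin on a cart in front of the work surface, level with it; the furniture and walls round the work are solid. World frame = base frame: x ahead of the robot, y to its left, z up, the work surface at z = 0. Lengths are in m, angles in rad, forces in N, time in s.
With the tool pointing down it reaches from about 0.25 to 0.8 m from the base axis. Payload 8.5 kg.
Tool frame: the origin (TCP) lies at the very end of the fingers, on their centre line; the grasp point (between the pads) lies 19 mm behind it; z points along the fingers, y is the direction in which the jaws open and shut (so a half turn about z gives the same grasp; the last joint's range is limited). The gripper opens to 85 mm and grips with 20 to 120 N. Pads are 22 mm wide; open, the fingers measure 114 mm over their backs; the gripper's body (76 mm by 85 mm) begins 54 mm behind the grasp point. The pads swing forward as they close: fully open they stand 13 mm farther back than shut.
Start: joints at [-1.123, 0.238, -0.013, 1.319, 0, 1.571], TCP at [0.227, -0.473, 0.231] pointing down, gripper open.
Joint ranges: [-2.66, 2.66], [-1.03, 1.9], [-1.14, 1.46], [-1.82, 2.27], [-1.45, 1.34], [-3.14, 3.14]. Speed limits (rad/s): [2.22, 2.22, 2.79, 3.14, 3.14, 3.14].

INTERFACE

Orientations are given as a rotation vector (axis times angle).
In Python, from bench import env gives the robot as it stands.
- The arm moves only by the tool apply_moves, never from a script. Its argument "series" is a list of rows, each an object of numbers: "x", "y", "z": the shift along the tool's x, y, z in mm; "roll": the turn about the tool's z in degrees. In form: [{"x": .., "y": .., "z": .., "roll": ..}, ...]. A call has 1 to 8 rows; each row is the pose to reach, as a shift and turn from the pose measured when the call began, along the tool's axes at that moment; what a row does not reach only later rows make up. A row lasts 1/8 s, in which the tool goes at most 62.5 mm and 10.7 degrees, less where a joint would pass 70% of its speed; a pose out of reach is approached as far as the arm can. A call with a gripper value outside its range is refused whole. "hand" is the opening, from -1 (shut) to 1 (fully open), so that 0 is half open, set as the call begins (left out, the last holds). The fingers move at their own pace and stop on an object; "force" is the grip in N (left out, the last holds). Time passes only in rows, so rows that repeat a pose let the fingers close. It gives the time, the measured TCP pose, the force and the opening at its end, in the units of the state.
- env.state(): the state, without advancing time (a new reading comes with each control period).
- env.capture(name): name is "scene" or "top" or "wrist"; returns the picture (384x512x3 uint8, blue, green, red); there is no depth.
- env.camera_params(name): a dict with "vfov" (degrees; the focal length in pixels is half the picture's height over the tangent of half this angle, whatever the lens; pixels are square), "cx", "cy" (the principal point, pixels), "D" ([k1, k2, p1, p2, k3] as OpenCV has them; the pictures are not rectified), "cam_to_world" (4x4, takes a point from camera to world coordinates); the wrist camera has in their place "hand_eye" (4x4, takes a point from camera to tool coordinates, whose origin is the TCP and whose axes are the flange's). Camera axes: x right, y up, looking along -z (the intrinsics and any distortion apply to the point x, -y, -z); pixel columns grow to the right and rows downward; lengths in m; the calibration is good to about 2 mm. A picture is of the moment at which its call begins: read the wrist's pose just before it. camera_params takes no time and is no camera call.
- env.job_done(): hands the job in, once; it reports no verdict.
The state is a dict: "time": time; "q": joint angles; "joint_velocities": joint speeds; "tau": joint torques, N m; "ee_pos": TCP position; "eef_rot": TCP orientation; "wrist_force": force on the tool from outside, world axes, zero at the start; "moment": the same for the moment, N m; "finger_gap": finger opening in m.
Only numpy, scipy, OpenCV 4.12 (cv2) and the standard library are available. Lean on these libraries where they do the work, as an engineer would, in place of code of your own. Each camera call takes 0.05 s, during which the arm holds its last target. There are 200 camera calls.

## Working session

There is one attempt and no reset: what is moved stays moved. The work goes in short steps, Python scripts to look and compute and a tool call to move; the robot and the scene stay as the last step left them, time stands still between calls to the robot, and variables do not carry over. Pictures are saved under pics/ and viewed, about 8 in all and at most 12, crops included, and the job is handed in when it is done.

Besides the shell and the picture viewer there is one more tool, called after "Call:" as a command line: name --argument value ..., lists and objects as JSON in quotes. apply_moves: Moves the arm, as the interface text tells. Its arguments: {"type":"object","properties":{"series":{"type":"array","items":{"type":"object","properties":{"x":{"type":"number"},"y":{"type":"number"},"z":{"type":"number"},"roll":{"type":"number"}}}},"hand":{"type":"number"},"force":{"type":"number"}},"required":["series"]}

```bash
ls; mkdir -p pics
cat > h.py <<'E'
import numpy as np,cv2
from bench import env
from scipy.spatial.transform import Rotation as R
def snap(n,f,crop=None,s=1):
    im=env.capture(n); cv2.imwrite(f'pics/raw_{f}.png',im)
    if crop: im=im[crop[1]:crop[3],crop[0]:crop[2]]
    cv2.imwrite(f'pics/{f}.png',cv2.resize(im,None,fx=s,fy=s,interpolation=cv2.INTER_CUBIC)); return im
def K(n):
    p=env.camera_params(n); f=192/np.tan(np.radians(p['vfov'])/2)
    return np.array([[f,0,p['cx']],[0,f,p['cy']],[0,0,1]]),np.array(p['D'],float),p
def tool(st=None):
    st=st or env.state(); T=np.eye(4);T[:3,:3]=R.from_rotvec(st['eef_rot']).as_matrix();T[:3,3]=st['ee_pos'];return T
def c2w(n,T=None):
    p=env.camera_params(n)
    return np.array(p['cam_to_world']) if n!='wrist' else (tool() if T is None else T)@np.array(p['hand_eye'])
def px2w(n,px,z,T=None):
    k,D,p=K(n);M=c2w(n,T)
    u=cv2.undistortPoints(np.array(px,float).reshape(-1,1,2),k,D).reshape(-1,2)
    d=np.c_[u[:,0],-u[:,1],-np.ones(len(u))]@M[:3,:3].T
    o=M[:3,3]; z=np.broadcast_to(z,len(u)); return o+d*((z-o[2])/d[:,2])[:,None]
def w2px(n,P,T=None):
    k,D,p=K(n);M=np.linalg.inv(c2w(n,T));q=np.array(P,float).reshape(-1,3)@M[:3,:3].T+M[:3,3]
    q=q*[1,-1,-1]; return cv2.projectPoints(q,np.zeros(3),np.zeros(3),k,D)[0].reshape(-1,2)
def totool(P,T=None):
    T=tool() if T is None else T; return (np.array(P)-T[:3,3])@T[:3,:3]*1000
E
python3 - <<'E'
from h import *
print(env.state())
for n in('scene','top'): snap(n,n+'0',s=1.5); print(c2w(n).round(3).tolist(),K(n)[0].round(1).tolist(),K(n)[1])
E
```

```text
pics
{'time': 0.0, 'q': array([-1.12305960e+00,  2.38775614e-01, -1.42644429e-02,  1.31917105e+00,
        3.89851067e-06,  1.57079383e+00]), 'joint_velocities': array([-9.71628108e-04,  1.13051445e-03,  4.24121318e-04, -2.37209540e-04,
       -1.27437616e-03,  2.55452807e-05]), 'tau': array([ 2.39186054e-03, -5.38777649e+01,  3.46438408e+01,  1.82582700e-02,
        1.94406580e-04,  1.35950626e-05]), 'ee_pos': array([ 0.22711061, -0.47288157,  0.23067635]), 'eef_rot': array([-3.06185041e+00, -6.97140706e-01,  4.87177871e-04]), 'wrist_force': array([-0.43699384,  0.72974478, -0.02090539]), 'moment': array([-0.0134227 ,  0.02592852, -0.00489325]), 'finger_gap': 0.08545950831802662}
[[-0.785, 0.324, -0.528, -0.108], [-0.619, -0.418, 0.665, 0.785], [-0.005, 0.849, 0.528, 0.808], [0.0, 0.0, 0.0, 1.0]] [[421.9, 0.0, 259.6], [0.0, 421.9, 194.9], [0.0, 0.0, 1.0]] [-0.14577393  0.          0.          0.          0.        ]
[[-0.028, 0.978, -0.207, 0.18], [-1.0, -0.029, 0.002, 0.016], [-0.004, 0.207, 0.978, 1.723], [0.0, 0.0, 0.0, 1.0]] [[495.2, 0.0, 252.2], [0.0, 495.2, 192.9], [0.0, 0.0, 1.0]] [-0.15779853  0.          0.          0.          0.        ]
```

View pics/scene0.png

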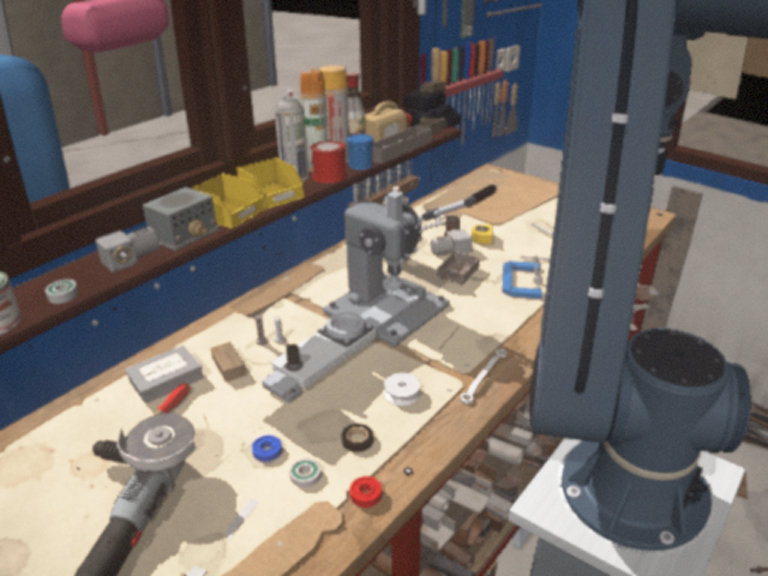

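View pics/top0.png

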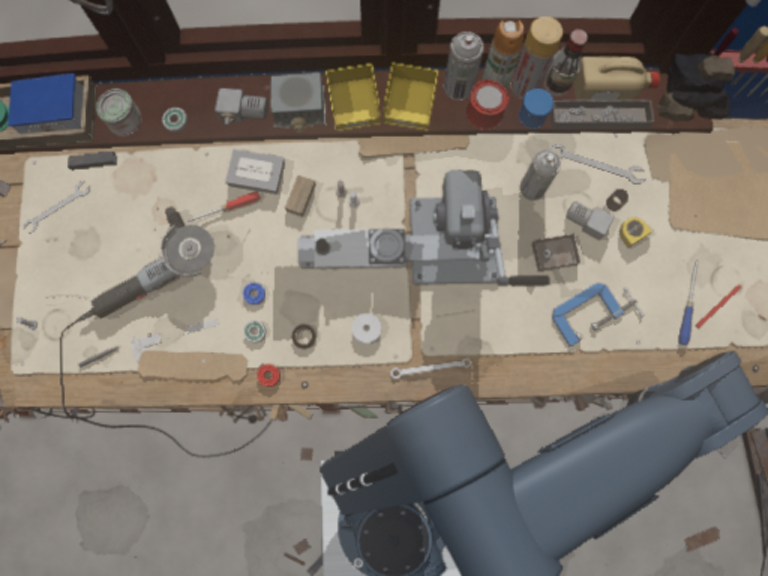

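The bearing is at about (255,331) in the top view and (305,471) in the scene view. It's in a row with the tape (303,336) and the pulley (366,327). Knob is at (321,245), housing at (387,245) and the lever grip around (530,281).

Run:
```python
from h import *
n='top'
a=np.array([[255,331],[303,336],[366,327],[321,243],[387,244],[511,280],[548,281],[413,196],[413,282],[498,282]])/1.5
z=[.018,.019,.028,.086,.062,.30,.30,.018,.018,.018]
P=px2w(n,a,z)
for l,p in zip('bear tape pulley knob bore gripR gripF base1 base2 base3'.split(),P): print(l,p.round(4))
print('scene')
b=np.array([[305,466],[291,350],[348,322]])/1.5
print(px2w('scene',b,[.018,.086,.062]).round(4))
d=P[3]-P[4];print('yaw of +y',np.degrees(np.arctan2(d[1],d[0])))
for nm,c,box in(('top',(140,140,380,250),0),):
    im=cv2.imread('pics/raw_top0.png')[150:245,155:375];cv2.imwrite('pics/c1.png',cv2.resize(im,None,fx=3.6,fy=3.6,interpolation=cv2.INTER_CUBIC))
```

```text
bear [0.4501 0.302  0.018 ]
tape [0.4352 0.1896 0.019 ]
pulley [0.4508 0.0428 0.028 ]
knob [0.6387 0.1399 0.086 ]
bore [ 0.6384 -0.0113  0.062 ]
gripR [ 0.4923 -0.2497  0.3   ]
gripF [ 0.4882 -0.3236  0.3   ]
base1 [ 0.769  -0.0786  0.018 ]
base2 [ 0.5562 -0.0703  0.018 ]
base3 [ 0.5504 -0.271   0.018 ]
scene
[[ 0.4554  0.3037  0.018 ]
 [ 0.6336  0.1523  0.086 ]
 [ 0.634  -0.0102  0.062 ]]
yaw of +y 89.885283581285
```

View pics/c1.png

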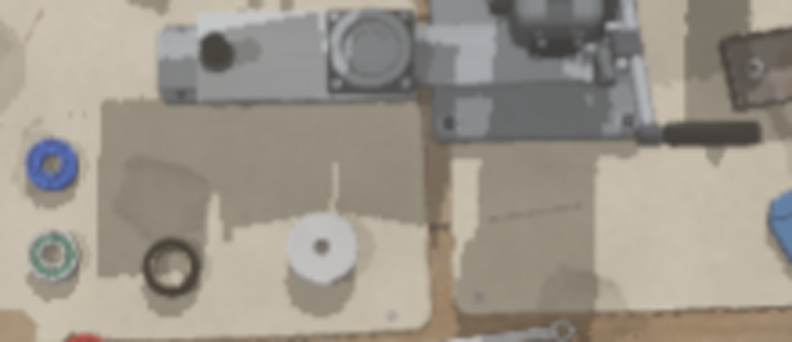

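Call:
apply_moves --series '[{"x": 40, "y": -45, "z": 0, "roll": 3}, {"x": 80, "y": -90, "z": 0, "roll": 6}, {"x": 120, "y": -135, "z": 0, "roll": 9}, {"x": 160, "y": -180, "z": 0, "roll": 13}, {"x": 200, "y": -225, "z": 0, "roll": 16}, {"x": 240, "y": -270, "z": 0, "roll": 19}, {"x": 280, "y": -315, "z": 0, "roll": 22}, {"x": 320, "y": -360, "z": 0, "roll": 25.7}]' --hand 1 --force 40

```text
time: 1.1
ee_pos: [0.3598, -0.0079, 0.2313]
eef_rot: [-3.141, 0.004, -0.0]
wrist_force: [1.9, -0.7, -0.4]
finger_gap: 0.0855
```

Run:
```python
from h import *
s=env.state();print(s['ee_pos'],s['eef_rot'],s['time'],totool([.452,.303,.18]));print(np.array(env.camera_params('wrist')['hand_eye']).round(3),K('wrist')[0:2])
```

```text
[ 0.35980786 -0.00791435  0.2313061 ] [-3.14055624e+00  4.40771396e-03 -1.85977571e-04] 1.1 [  91.31303308 -311.11870508   51.63834409]
[[ 0.     0.949  0.316  0.082]
 [ 1.     0.    -0.001  0.   ]
 [-0.001  0.316 -0.949 -0.142]
 [ 0.     0.     0.     1.   ]] (array([[281.77430391,   0.        , 256.77616076],
       [  0.        , 281.77430391, 188.40214291],
       [  0.        ,   0.        ,   1.        ]]), array([-0.00338693,  0.        ,  0.        ,  0.        ,  0.        ]))
```

Call:
apply_moves --series '[{"x": 15, "y": -52, "z": 9}, {"x": 30, "y": -104, "z": 18}, {"x": 45, "y": -156, "z": 27}, {"x": 60, "y": -208, "z": 36}, {"x": 76, "y": -260, "z": 45}, {"x": 91, "y": -311, "z": 52}, {"x": 91, "y": -311, "z": 52}]'

```text
schema error: expected keys x, y, z, roll
```

Run:
```python
from h import *
T=tool();np.save('T1.npy',T);print(T[:3,3],env.state()['eef_rot']);snap('wrist','w1',s=1.5)
print(w2px('wrist',[[.452,.303,.018],[.452,.303,0]])*1.5)
```

```text
[ 0.35980786 -0.00791435  0.2313061 ] [-3.14055624e+00  4.40771396e-03 -1.85977571e-04]
[[  3.49781125 131.79774223]
 [ 21.94264177 132.28951681]]
```

View pics/w1.png

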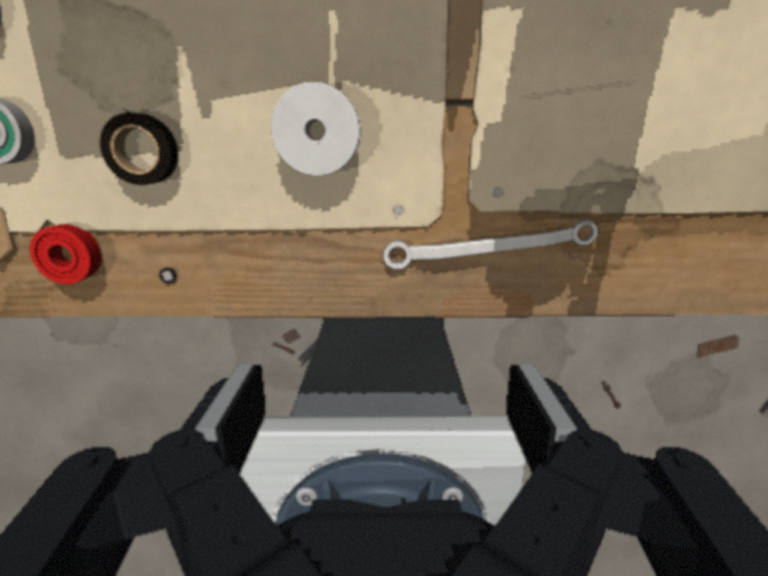

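The move was refused because the roll key was missing, so this picture is from the old pose. It still helps: the bearing sits at the left edge near (0,131), as predicted, and the fingers show at the bottom, at about (235,420) and (540,420).

Call:
apply_moves --series '[{"x": 15, "y": -52, "z": 9, "roll": 0}, {"x": 30, "y": -104, "z": 18, "roll": 0}, {"x": 45, "y": -156, "z": 27, "roll": 0}, {"x": 60, "y": -208, "z": 36, "roll": 0}, {"x": 76, "y": -260, "z": 45, "roll": 0}, {"x": 91, "y": -311, "z": 52, "roll": 0}, {"x": 91, "y": -311, "z": 52, "roll": 0}]'

```text
time: 2.02
ee_pos: [0.4445, 0.0487, 0.1917]
eef_rot: [-3.086, -0.113, 0.005]
wrist_force: [-0.6, 0.7, -0.2]
finger_gap: 0.0855
```

Run:
```python
from h import *
T=tool();np.save('T1.npy',T);print(T[:3,3],env.state()['eef_rot']);snap('wrist','w2',s=1.5)
print(w2px('wrist',[[.452,.303,.018],[.452,.303,0]])*1.5)
```

```text
[0.44452431 0.04869266 0.19172144] [-3.0861232  -0.11336947  0.00497471]
[[ 73.56478921 217.91854301]
 [ 89.98451565 214.16383695]]
```

View pics/w2.png

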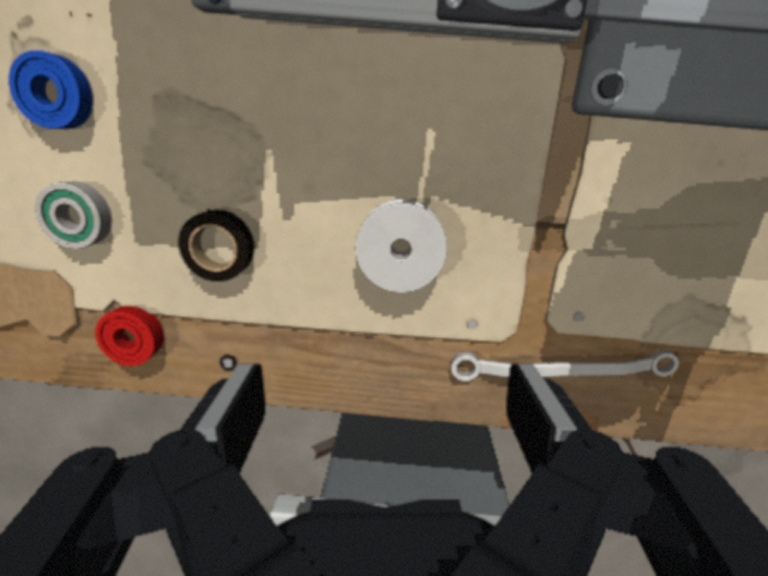

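Run:
```python
from h import *
s=env.state();print({k:np.round(s[k],3) for k in s});print(totool([.452,.303,.18]))
```

```text
{'time': np.float64(2.075), 'q': array([ 0.073,  0.126, -0.261,  1.185,  0.054,  3.141]), 'joint_velocities': array([ 0.001, -0.019, -0.016,  0.016,  0.   ,  0.001]), 'tau': array([ -0.214, -47.034,  31.779,   1.337,   0.174,   0.   ]), 'ee_pos': array([0.445, 0.049, 0.191]), 'eef_rot': array([-3.086, -0.114,  0.005]), 'wrist_force': array([ 0.864,  0.567, -0.332]), 'moment': array([-0.084, -0.101,  0.004]), 'finger_gap': np.float64(0.085)}
[  25.42716818 -251.88501921   24.89475276]
```

Joint 6 hit its +π limit, which is why the move stopped short. I'll turn the tool half round (same grasp) while moving on to the bearing. In this view the bearing is at (68,215), within about 5 mm of the estimate.

Call:
apply_moves --series '[{"x": 3, "y": -20, "z": 0, "roll": -10.5}, {"x": 6, "y": -50, "z": 0, "roll": -21}, {"x": 9, "y": -80, "z": 0, "roll": -31.5}, {"x": 12, "y": -110, "z": 0, "roll": -42}, {"x": 15, "y": -150, "z": 0, "roll": -52.5}, {"x": 18, "y": -190, "z": 0, "roll": -63}, {"x": 21, "y": -225, "z": 0, "roll": -73.5}, {"x": 25, "y": -252, "z": 0, "roll": -84}]'

```text
time: 3.08
ee_pos: [0.4515, 0.3032, 0.205]
eef_rot: [-2.218, -2.165, -0.053]
wrist_force: [-0.2, -0.5, -0.6]
finger_gap: 0.0853
```

Call:
apply_moves --series '[{"x": 0, "y": 0, "z": 0, "roll": -10.5}, {"x": 0, "y": 0, "z": 0, "roll": -21}, {"x": 0, "y": 0, "z": 0, "roll": -31.5}, {"x": 0, "y": 0, "z": 0, "roll": -42}, {"x": 0, "y": 0, "z": 0, "roll": -52.5}, {"x": 0, "y": 0, "z": 0, "roll": -63}, {"x": 0, "y": 0, "z": 0, "roll": -73.5}, {"x": 0, "y": 0, "z": 0, "roll": -84}]'

```text
time: 4.08
ee_pos: [0.4515, 0.3031, 0.205]
eef_rot: [-0.192, -3.126, -0.083]
wrist_force: [0.1, -0.7, -0.1]
finger_gap: 0.0853
```

Run:
```python
from h import *
T=tool();np.save('T2.npy',T);print(T[:3,3],env.state()['eef_rot'],env.state()['q'].round(3));snap('wrist','w3',s=1.5)
print('tool x yaw',np.degrees(np.arctan2(T[1,0],T[0,0])),w2px('wrist',[[.452,.303,.018],[.452,.303,0]])*1.5)
```

```text
[0.45148789 0.3030892  0.2050134 ] [-0.1923581  -3.12641055 -0.08295936] [ 0.564  0.262 -0.051  1.234  0.048  0.688]
tool x yaw 172.9755318383785 [[373.25284425 251.26312752]
 [372.72039956 246.25349006]]
```

View pics/w3.png

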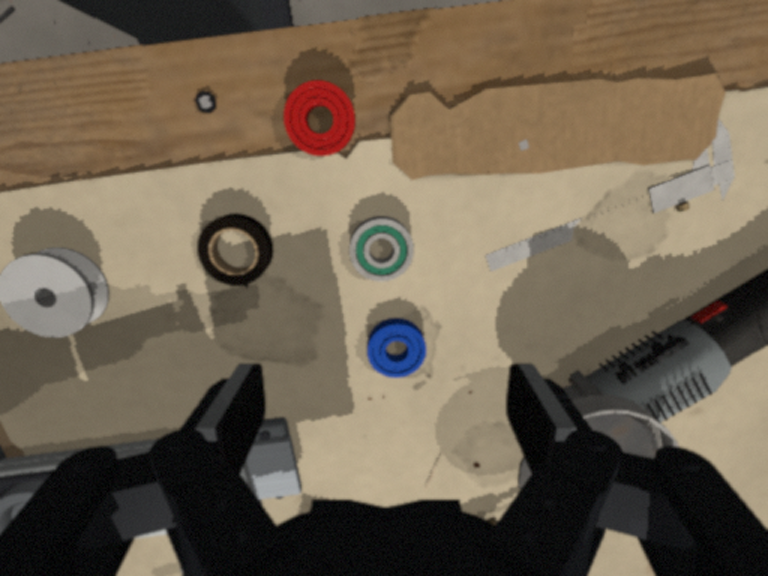

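Run:
```python
from h import *
T=tool();print(T.round(4), 'z tilt deg',np.degrees(np.arccos(-T[2,2])))
c=np.array([[381,248.5],[381,249.5]])/1.5
P=px2w('wrist',c,.018);print(P)
# known top0/scene: report tilt of T1 and earlier
T1=np.load('T1.npy');print(T1[:3,2])
print(w2px('wrist',[T[:3,3]])*1.5)
```

```text
[[-0.9935  0.1138 -0.0049  0.4515]
 [ 0.1133  0.9921  0.0533  0.3031]
 [ 0.0109  0.0524 -0.9986  0.205 ]
 [ 0.      0.      0.      1.    ]] z tilt deg 3.070765358780249
[[0.4505315  0.30942691 0.018     ]
 [0.45134562 0.30933113 0.018     ]]
[-0.00517609  0.05320424 -0.99857024]
[[385.59839584 365.2481469 ]]
```

The wrist view shows the bearing at (381,249) on the green seal, clear of the blue ring (396,348) and the red ring (320,118). The limit left the tool tilted 3° towards +y. With the jaws opening along world x, that tilt lies in the pad plane and won't tilt the bearing. So I'll turn to yaw 88°, which also suits the lever grip.

Call:
apply_moves --series '[{"x": 0, "y": 0, "z": 10, "roll": 10.6}, {"x": 0, "y": 0, "z": 20, "roll": 21.2}, {"x": 0, "y": 0, "z": 30, "roll": 31.8}, {"x": 0, "y": 0, "z": 40, "roll": 42.4}, {"x": 0, "y": 0, "z": 50, "roll": 53}, {"x": 0, "y": 0, "z": 60, "roll": 63.6}, {"x": 0, "y": 0, "z": 75, "roll": 74.2}, {"x": 0, "y": 0, "z": 85, "roll": 84.8}]' --hand 0.7

```text
time: 5.12
ee_pos: [0.4509, 0.3075, 0.1196]
eef_rot: [-2.227, -2.156, -0.051]
wrist_force: [-0.0, -0.5, 0.5]
finger_gap: 0.0727
```

Run:
```python
from h import *
s=env.state();T=tool(s);np.save('T2.npy',T);print(T.round(4),s['q'].round(3),s['finger_gap']);snap('wrist','w4',s=1.5)
print(w2px('wrist',[[.451,.309,.018],[.452,.303,.018]])*1.5)
```

```text
[[ 0.0326  0.9995 -0.0053  0.4509]
 [ 0.9981 -0.0323  0.053   0.3075]
 [ 0.0528 -0.007  -0.9986  0.1196]
 [ 0.      0.      0.      1.    ]] [ 0.572  0.316 -0.201  1.029  0.047  2.176] 0.07265686530082537
[[386.38259301 288.0146294 ]
 [388.4115138  297.36228706]]
```

View pics/w4.png

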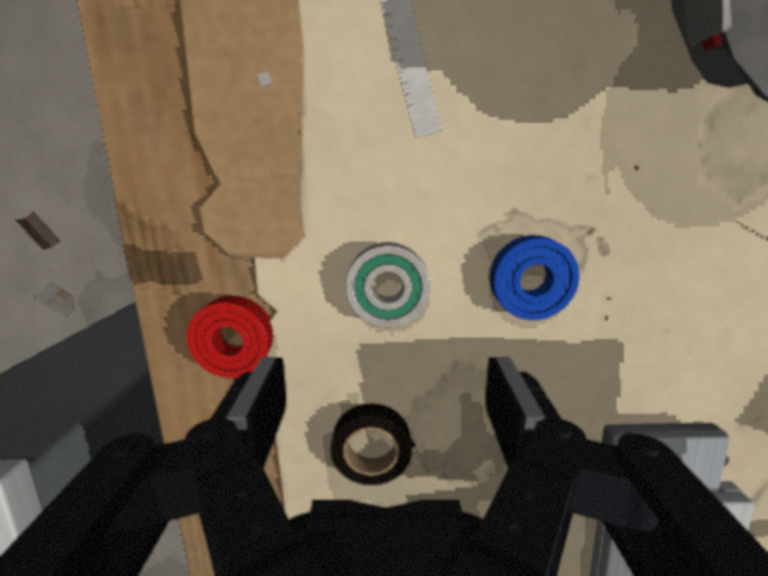

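Run:
```python
from h import *
T=np.load('T2.npy')
P=px2w('wrist',np.array([[389,285],[347,285],[430,285],[389,243],[389,326]])/1.5,.018,T);print(P.round(4))
B=P[0]
print('B',B,totool([B[0],B[1],.008],T), totool([.452,.308,.008],T))
```

```text
[[0.4533 0.3109 0.018 ]
 [0.4277 0.3117 0.018 ]
 [0.4783 0.3101 0.018 ]
 [0.4541 0.3368 0.018 ]
 [0.4525 0.2842 0.018 ]]
B [0.4532799  0.31090443 0.018     ] [ -2.42536937   3.04401356 111.5771964 ] [ -5.36592975   1.85858908 111.42990064]
```

The bearing's face is centred at (389,285). Its measured width of 51–53 mm fits, giving about (0.4533, 0.3109). Now I'll go down to grip only its upper part.

Call:
apply_moves --series '[{"x": -2, "y": 3, "z": 40, "roll": 0}, {"x": -2.4, "y": 3, "z": 80, "roll": 0}, {"x": -2.4, "y": 3, "z": 100, "roll": 0}, {"x": -2.4, "y": 3, "z": 111.5, "roll": 0}, {"x": -2.4, "y": 3, "z": 111.5, "roll": 0}]'

```text
time: 5.8
ee_pos: [0.4525, 0.3105, 0.0068]
eef_rot: [-2.236, -2.146, -0.048]
wrist_force: [0.2, -1.0, -0.9]
finger_gap: 0.0728
```

Call:
apply_moves --series '[{"x": 0, "y": 0, "z": 0, "roll": 0}, {"x": 0, "y": 0, "z": 0, "roll": 0}, {"x": 0, "y": 0, "z": 0, "roll": 0}, {"x": 0, "y": 0, "z": 0, "roll": 0}, {"x": 0, "y": 0, "z": 0, "roll": 0}, {"x": 0, "y": 0, "z": 0, "roll": 0}]' --hand -0.3 --force 40

```text
time: 6.55
ee_pos: [0.4529, 0.3108, 0.0082]
eef_rot: [-2.236, -2.146, -0.05]
wrist_force: [-3.0, -1.1, 6.4]
finger_gap: 0.0491
```

Call:
apply_moves --series '[{"x": 0, "y": 0, "z": -15, "roll": 0}, {"x": 0, "y": 0, "z": -40, "roll": 0}, {"x": 0, "y": 0, "z": -80, "roll": 0}, {"x": 0, "y": 0, "z": -120, "roll": 0}, {"x": 0, "y": 0, "z": -120, "roll": 0}]'

```text
time: 7.18
ee_pos: [0.4555, 0.3054, 0.1323]
eef_rot: [-2.237, -2.147, -0.061]
wrist_force: [0.2, 0.8, -3.8]
finger_gap: 0.0485
```

Run:
```python
from h import *
s=env.state();T=tool(s);np.save('T3.npy',T);print(T.round(4),s['finger_gap'],s['wrist_force']);snap('wrist','w5',(100,120,420,384),2.4)
```

```text
[[ 4.110e-02  9.992e-01  1.000e-04  4.555e-01]
 [ 9.976e-01 -4.100e-02  5.650e-02  3.054e-01]
 [ 5.650e-02 -2.200e-03 -9.984e-01  1.323e-01]
 [ 0.000e+00  0.000e+00  0.000e+00  1.000e+00]] 0.048503492370843095 [ 0.17258047  0.77723875 -3.84625118]
```

View pics/w5.png

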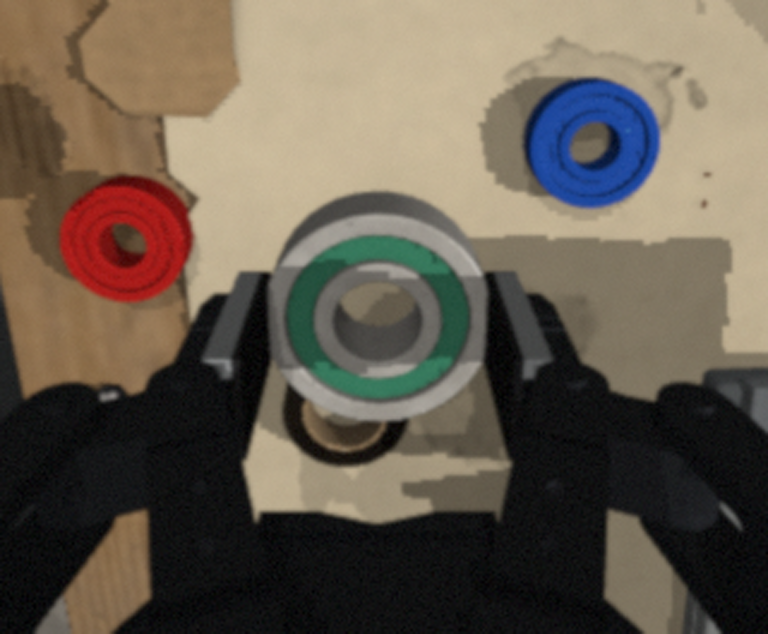

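The bearing is held: its ring is centred at (378,316) in the crop, between the pads, and the extra 3.8 N fits its weight. Next I'll carry it above the housing and look.

Call:
apply_moves --series '[{"x": -40, "y": 24, "z": -30, "roll": 0}, {"x": -80, "y": 48, "z": -60, "roll": 0}, {"x": -125, "y": 74, "z": -90, "roll": 0}, {"x": -170, "y": 102, "z": -96, "roll": 0}, {"x": -215, "y": 130, "z": -96, "roll": 0}, {"x": -260, "y": 160, "z": -96, "roll": 0}, {"x": -295, "y": 182, "z": -96, "roll": 0}, {"x": -312.5, "y": 192, "z": -96, "roll": 0}]'

```text
time: 8.22
ee_pos: [0.6338, -0.022, 0.206]
eef_rot: [-2.237, -2.143, -0.053]
wrist_force: [-0.3, 0.4, -3.8]
finger_gap: 0.0489
```

Call:
apply_moves --series '[{"x": 0, "y": 0, "z": 0, "roll": 0}, {"x": 0, "y": 0, "z": 0, "roll": 0}]'

```text
time: 8.48
ee_pos: [0.633, -0.0212, 0.2054]
eef_rot: [-2.236, -2.142, -0.052]
wrist_force: [0.5, 0.1, -4.6]
finger_gap: 0.0488
```

Run:
```python
from h import *
s=env.state();T=tool(s);np.save('T4.npy',T);print(T.round(4),s['finger_gap'],s['wrist_force'],s['q'].round(2));snap('wrist','w6',(90,40,430,295),2.3)
print((w2px('wrist',[[.6384,-.0113,.062],[.634,-.010,.062]])-[90,40])*2.3)
```

```text
[[ 0.0428  0.9991 -0.0069  0.633 ]
 [ 0.9976 -0.0424  0.0553 -0.0212]
 [ 0.0549 -0.0093 -0.9984  0.2054]
 [ 0.      0.      0.      1.    ]] 0.048792501975599235 [ 0.49745934  0.13575766 -4.56370063] [-0.06  0.44  0.22  1.36  0.05  1.55]
[[395.60079743 307.13793191]
 [385.88511044 304.73563543]]
```

View pics/w6.png

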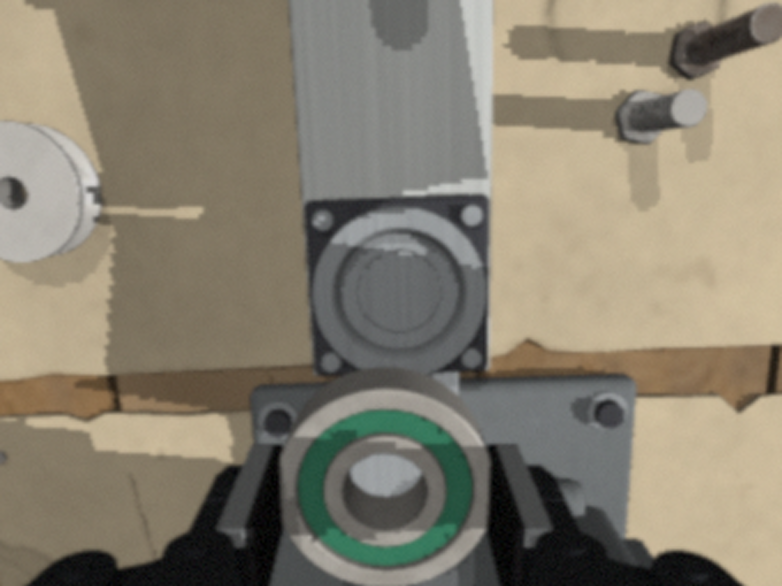

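The housing rim is centred at (400,290) in the crop, and the held bearing's top face at (385,487).

Run:
```python
from h import *
T=np.load('T4.npy')
C=px2w('wrist',np.array([[400,290.5],[313,290],[486,290],[400,207],[400,373]])/2.3+[90,40],.062,T);print(C.round(4))
# bearing centre of top face, at world height TCPz+0.0098
b=np.array([[385,487],[278,487],[492,487]])/2.3+[90,40]
Bt=px2w('wrist',b,T[2,3]+.0098,T);print(Bt.round(4),Bt[0]-T[:3,3])
off=Bt[0]-T[:3,3]
for h in (.100,.075,.066): 
    # TCP z such that bearing underside z = h-? underside = TCPz-.0082
    tgt=np.array([C[0][0]-off[0],C[0][1]-off[1],h]); print(h,tgt.round(4),totool(tgt,T).round(1))
```

```text
[[ 0.6405 -0.0038  0.062 ]
 [ 0.601  -0.002   0.062 ]
 [ 0.6795 -0.0052  0.062 ]
 [ 0.6418  0.0334  0.062 ]
 [ 0.6391 -0.0432  0.062 ]]
[[ 0.6341 -0.0209  0.2152]
 [ 0.6091 -0.0199  0.2152]
 [ 0.659  -0.0218  0.2152]] [0.00108228 0.00035935 0.0098    ]
0.1 [ 0.6394 -0.0042  0.1   ] [ 11.5   6.7 106.1]
0.075 [ 0.6394 -0.0042  0.075 ] [ 10.1   6.9 131.1]
0.066 [ 0.6394 -0.0042  0.066 ] [  9.6   7.  140.1]
```

Run:
```python
from h import *
def mk(p,r):
    T=np.eye(4);T[:3,:3]=R.from_rotvec(r).as_matrix();T[:3,3]=p;return T
Ta=mk([.35980786,-.00791435,.2313061],[-3.14055624,.0044077,-.000186]);Tb=np.load('T1.npy')
z=[.019,.028]
print('w1',px2w('wrist',np.array([[139,148],[316,128]])/1.5,z,Ta).round(4).tolist())
print('w2',px2w('wrist',np.array([[217,244],[401,246]])/1.5,z,Tb).round(4).tolist())
print('top',px2w('top',np.array([[303,335.5],[366,327]])/1.5,z).round(4).tolist())
print('scene',px2w('scene',np.array([[358,432],[403,382]])/1.5,z).round(4).tolist())
T=np.load('T2.npy');print('w4 tape',px2w('wrist',np.array([[371,444]])/1.5,.019,T))
T=np.load('T4.npy');print('w6 pulley',px2w('wrist',np.array([[12,192]])/2.3+[90,40],.028,T))
```

```text
w1 [[0.4367, 0.1888, 0.019], [0.451, 0.0446, 0.028]]
w2 [[0.4393, 0.1888, 0.019], [0.4522, 0.0456, 0.028]]
top [[0.4364, 0.1896, 0.019], [0.4508, 0.0428, 0.028]]
scene [[0.4378, 0.1889, 0.019], [0.4515, 0.0407, 0.028]]
w4 tape [[0.4377437  0.19955921 0.019     ]]
w6 pulley [[0.45229474 0.04646071 0.028     ]]
```

The camera estimates disagree by about 7 mm in y. What counts is the bearing relative to the bore in the same wrist picture, so I'll go down close and look again.

Call:
apply_moves --series '[{"x": 4, "y": 3, "z": 35, "roll": 0}, {"x": 8, "y": 5, "z": 70, "roll": 0}, {"x": 11, "y": 6.8, "z": 100, "roll": 0}, {"x": 11, "y": 6.8, "z": 112, "roll": 0}, {"x": 11, "y": 6.8, "z": 112, "roll": 0}, {"x": 11, "y": 6.8, "z": 112, "roll": 0}]'

```text
time: 9.28
ee_pos: [0.6404, -0.004, 0.096]
eef_rot: [-2.236, -2.145, -0.055]
wrist_force: [1.2, 0.1, -2.9]
finger_gap: 0.0488
```

Run:
```python
from h import *
s=env.state();T=tool(s);np.save('T5.npy',T);print(T.round(4),s['finger_gap'],s['wrist_force'])
im=snap('wrist','w7',(130,100,380,300),3.1)
# predicted rim circle at the wrist-estimated bore, in crop px
a=np.linspace(0,2*np.pi,9)[:-1]
for c in([.6405,-.0038],): print(((w2px('wrist',np.c_[c[0]+.0395*np.cos(a),c[1]+.0395*np.sin(a),a*0+.062],T)-[130,100])*3.1).round(0).tolist())
```

```text
[[ 0.0419  0.9991 -0.0041  0.6404]
 [ 0.9976 -0.0416  0.0551 -0.004 ]
 [ 0.0549 -0.0064 -0.9985  0.096 ]
 [ 0.      0.      0.      1.    ]] 0.048806014175930036 [ 1.17181707  0.05880314 -2.87438364]
[[570.0, 370.0], [517.0, 249.0], [384.0, 200.0], [256.0, 259.0], [214.0, 383.0], [276.0, 494.0], [399.0, 534.0], [518.0, 485.0]]
```

View pics/w7.png

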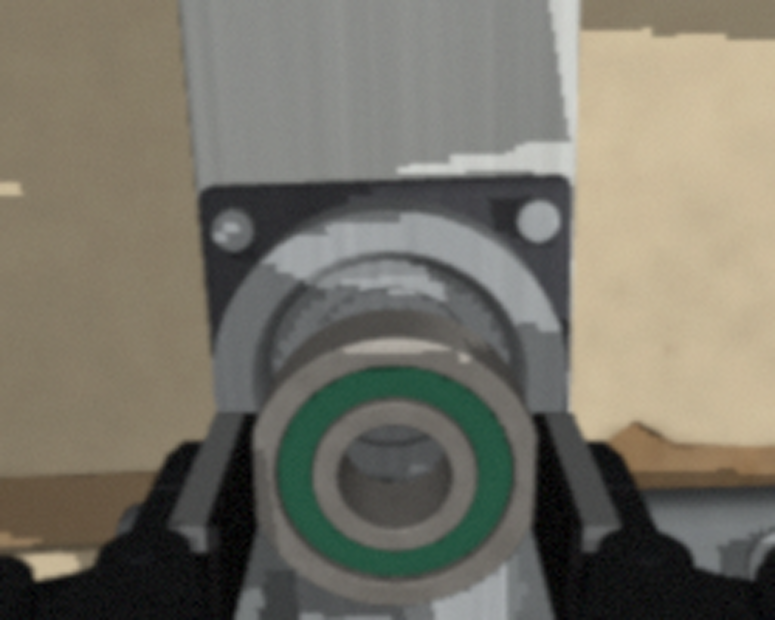

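Run:
```python
from h import *
T=np.load('T5.npy')
U=lambda p:np.array(p,float)/3.1+[130,100]
P=px2w('wrist',U([[390,209],[214,378],[567,368],[390,252],[262,368],[526,360]]),.062,T);print('rim pts',P.round(4).tolist())
for t in(.0098,.008,.005):
    B=px2w('wrist',U([[395.5,471],[253,471],[538,471],[395.5,340],[395.5,602],[396,471.5]]),T[2,3]+t,T);print(t,B.round(4)[:,:2].tolist())
# inner ring bottom etc: tilt check of bearing: hole top centre vs hole bottom centre
```

```text
rim pts [[0.6417, 0.0338, 0.062], [0.6011, -0.0027, 0.062], [0.6793, -0.0034, 0.062], [0.6413, 0.0245, 0.062], [0.6119, -0.0007, 0.062], [0.6702, -0.0011, 0.062]]
0.0098 [[0.6415, -0.0038], [0.6168, -0.0028], [0.6662, -0.0047], [0.6425, 0.0202], [0.6405, -0.03], [0.6416, -0.0039]]
0.008 [[0.6415, -0.0047], [0.6165, -0.0038], [0.6664, -0.0057], [0.6425, 0.0196], [0.6404, -0.0313], [0.6416, -0.0048]]
0.005 [[0.6414, -0.0063], [0.6159, -0.0053], [0.6669, -0.0073], [0.6424, 0.0185], [0.6403, -0.0334], [0.6415, -0.0064]]
```

The rim is centred at about (390,370) in the crop, i.e. (0.6402, −0.006), and the bearing at (395,471), i.e. (0.6415, −0.0043). That leaves a correction of about 1–2 mm, well within the chamfer. Lowering now.

Call:
apply_moves --series '[{"x": -2, "y": -1, "z": 12, "roll": 0}, {"x": -3.2, "y": -1, "z": 22, "roll": 0}, {"x": -3.2, "y": -1, "z": 26, "roll": 0}, {"x": -3.4, "y": -1, "z": 29.5, "roll": 0}, {"x": -3.5, "y": -1, "z": 33, "roll": 0}, {"x": -3.5, "y": -1, "z": 33, "roll": 0}]'

```text
time: 10.07
ee_pos: [0.6391, -0.0057, 0.0627]
eef_rot: [-2.236, -2.144, -0.054]
wrist_force: [0.1, 0.7, -4.2]
finger_gap: 0.0486
```

Call:
apply_moves --series '[{"x": 0, "y": 0, "z": 1.5, "roll": 0}, {"x": 0, "y": 0, "z": 3, "roll": 0}, {"x": 0, "y": 0, "z": 3, "roll": 0}]'

```text
time: 10.45
ee_pos: [0.6392, -0.0055, 0.0603]
eef_rot: [-2.237, -2.145, -0.055]
wrist_force: [-2.9, 0.6, 3.2]
finger_gap: 0.0484
```

Call:
apply_moves --series '[{"x": 0, "y": 0, "z": 0, "roll": 0}, {"x": 0, "y": 0, "z": 0, "roll": 0}, {"x": 0, "y": 0, "z": 0, "roll": 0}, {"x": 0, "y": 0, "z": -30, "roll": 0}, {"x": 0, "y": 0, "z": -75, "roll": 0}, {"x": 0, "y": 0, "z": -75, "roll": 0}, {"x": 0, "y": 0, "z": -75, "roll": 0}]' --hand 0.7

```text
time: 11.32
ee_pos: [0.6394, -0.0097, 0.1349]
eef_rot: [-2.237, -2.145, -0.055]
wrist_force: [-0.4, 0.5, -0.7]
finger_gap: 0.073
```

Run:
```python
from h import *
s=env.state();T=tool(s);np.save('T6.npy',T);print(T.round(4),s['finger_gap'],s['wrist_force'])
im=snap('wrist','w8',(110,60,400,300),2.6)
```

```text
[[ 0.0421  0.9991 -0.0036  0.6394]
 [ 0.9976 -0.0418  0.0551 -0.0097]
 [ 0.0549 -0.0059 -0.9985  0.1349]
 [ 0.      0.      0.      1.    ]] 0.07295998244320412 [-0.44130204  0.49152888 -0.69925318]
```

View pics/w8.png

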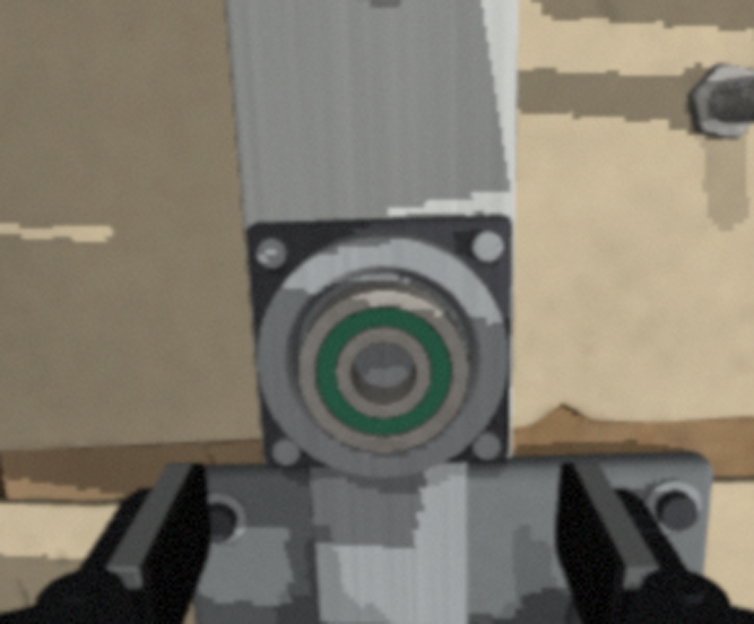

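The bearing sits in the bore: its top face is centred at (384,371) and the rim spans x 258–509, y 237–478. I'll check its height numerically.

Run:
```python
from h import *
T=np.load('T6.npy');U=lambda p:np.array(p,float)/2.6+[110,60]
C=px2w('wrist',U([[258,360],[509,352],[383,237],[384,478]]),.062,T);print(C.round(4)[:,:2].tolist())
c=np.array([C[:2,0].mean(),C[2:,1].mean()]);print('bore',c)
for z in(.070,.073,.076): print(z,px2w('wrist',U([[384,371],[316,371],[453,371],[384,307],[384,436],[299,371],[469,371]]),z,T).round(4)[:,:2].tolist())
ax=np.array([-.03,1]);print('pred knob',c+.150*np.array([.03,1]))
```

```text
[[0.601, -0.0036], [0.6797, -0.0042], [0.6418, 0.0334], [0.6389, -0.0458]]
bore [ 0.64031795 -0.00618415]
0.07 [[0.6405, -0.0062], [0.6199, -0.0054], [0.6614, -0.007], [0.6413, 0.0137], [0.6396, -0.0275], [0.6147, -0.0052], [0.6663, -0.0072]]
0.073 [[0.6406, -0.0052], [0.6202, -0.0044], [0.6612, -0.0061], [0.6414, 0.0144], [0.6397, -0.0262], [0.6151, -0.0042], [0.666, -0.0062]]
0.076 [[0.6406, -0.0042], [0.6205, -0.0034], [0.6609, -0.0051], [0.6414, 0.0151], [0.6398, -0.0249], [0.6155, -0.0032], [0.6656, -0.0052]]
pred knob [0.64481795 0.14381585]
```

Seated: at the seated height of 0.070 the top face lies at (0.6405, −0.0062), against the bore at (0.6403, −0.0062). Next I'll shut the fingers and go down beyond the knob.

Call:
apply_moves --series '[{"x": 50, "y": -1, "z": 3, "roll": 0}, {"x": 100, "y": -2, "z": 6, "roll": 0}, {"x": 150, "y": -4, "z": 10, "roll": 0}, {"x": 204, "y": -5, "z": 16, "roll": 0}, {"x": 204, "y": -5, "z": 20, "roll": 0}, {"x": 202, "y": -5, "z": 55, "roll": 0}, {"x": 200, "y": -4.5, "z": 91, "roll": 0}, {"x": 200, "y": -4.5, "z": 91, "roll": 0}]' --hand -1

```text
time: 12.38
ee_pos: [0.6398, 0.1936, 0.0508]
eef_rot: [-2.235, -2.141, -0.044]
wrist_force: [-0.7, 0.4, 0.3]
finger_gap: -0.0002
```

Run:
```python
from h import *
s=env.state();T=tool(s);np.save('T7.npy',T);print(T.round(4),s['finger_gap'],s['wrist_force'])
print(w2px('wrist',[[.643,.144,.086],[.643,.144,.05]]))
snap('wrist','w9')
print(totool([.638,0.0,.055],T))
```

```text
[[ 0.0431  0.999  -0.0118  0.6398]
 [ 0.9977 -0.0424  0.0531  0.1936]
 [ 0.0525 -0.014  -0.9985  0.0508]
 [ 0.      0.      0.      1.    ]] -0.0001547124701215772 [-0.73859917  0.35116318  0.25657435]
[[265.22778751 367.08841198]
 [264.37244763 316.21900128]]
[-192.99669396    6.39910736  -14.48603507]
```

Call:
apply_moves --series '[{"x": -15, "y": 2, "z": -3, "roll": 0}, {"x": -28, "y": 2.5, "z": -4, "roll": 0}, {"x": -44, "y": 2.5, "z": -4.5, "roll": 0}, {"x": -62, "y": 2.5, "z": -5, "roll": 0}, {"x": -80, "y": 3, "z": -6, "roll": 0}, {"x": -98, "y": 3, "z": -7, "roll": 0}, {"x": -116, "y": 3.5, "z": -8, "roll": 0}, {"x": -134, "y": 3.5, "z": -9, "roll": 0}]'

```text
time: 13.42
ee_pos: [0.6389, 0.0585, 0.0547]
eef_rot: [-2.236, -2.142, -0.048]
wrist_force: [2.5, 3.7, 0.7]
finger_gap: -0.0
```

Call:
apply_moves --series '[{"x": -12, "y": 0, "z": -1, "roll": 0}, {"x": -24, "y": 0, "z": -1, "roll": 0}, {"x": -36, "y": 0.5, "z": -2, "roll": 0}, {"x": -44, "y": 0.5, "z": -2, "roll": 0}]'

```text
time: 13.92
ee_pos: [0.6374, 0.0138, 0.0542]
eef_rot: [-2.236, -2.142, -0.048]
wrist_force: [1.0, 3.2, 2.7]
finger_gap: 0.0005
```

Pushing (about 3 N). Now in smaller steps until the stop is felt.

Call:
apply_moves --series '[{"x": -4, "y": 0, "z": -0.5, "roll": 0}, {"x": -8, "y": 0, "z": -1, "roll": 0}, {"x": -12, "y": 0, "z": -1, "roll": 0}, {"x": -14, "y": 0, "z": -1, "roll": 0}]'

```text
time: 14.42
ee_pos: [0.637, 0.0055, 0.0547]
eef_rot: [-2.226, -2.141, -0.059]
wrist_force: [0.9, 34.5, -0.2]
finger_gap: -0.0001
```

The stop is felt: 34.5 N at y = 0.0055. That gives a travel of about 0.162 m, i.e. the slide started at about 0.018, which is within the stated range. Holding briefly, then backing off and rising.

Call:
apply_moves --series '[{"x": 0, "y": 0, "z": 0, "roll": 0}, {"x": 0, "y": 0, "z": 0, "roll": 0}, {"x": 12, "y": 0, "z": 0, "roll": 0}, {"x": 30, "y": 0, "z": 0, "roll": 0}, {"x": 30, "y": 0, "z": -50, "roll": 0}, {"x": 30, "y": -10, "z": -100, "roll": 0}, {"x": 30, "y": -40, "z": -150, "roll": 0}, {"x": 30, "y": -75, "z": -200, "roll": 0}]' --hand -1

```text
time: 15.42
ee_pos: [0.5642, 0.0261, 0.2585]
eef_rot: [-2.225, -2.142, -0.059]
wrist_force: [-0.1, 0.6, 0.7]
finger_gap: 0.0001
```

Run:
```python
from h import *
s=env.state();T=tool(s);print(T.round(4),s['wrist_force'])
print(totool([.44,.0,.37],T),totool([.42,-.279,.37],T),totool([.487,-.279,.37],T))
```

```text
[[ 0.0386  0.9992 -0.0087  0.5642]
 [ 0.9972 -0.0379  0.0642  0.0261]
 [ 0.0638 -0.0112 -0.9979  0.2585]
 [ 0.      0.      0.      1.    ]] [-0.09856351  0.63493475  0.68118132]
[ -23.66231793 -124.36007191 -111.86970284] [-302.6574722  -133.76062087 -129.59915792] [-300.07309765  -66.81303864 -130.18417299]
```

Call:
apply_moves --series '[{"x": -8, "y": -35, "z": -35, "roll": 0}, {"x": -16, "y": -75, "z": -75, "roll": 0}, {"x": -25, "y": -120, "z": -112, "roll": 0}, {"x": -75, "y": -126, "z": -115, "roll": 0}, {"x": -125, "y": -127, "z": -118, "roll": 0}, {"x": -175, "y": -128, "z": -121, "roll": 0}, {"x": -225, "y": -130, "z": -125, "roll": 0}, {"x": -270, "y": -133, "z": -128, "roll": 0}]' --hand 1

```text
time: 16.42
ee_pos: [0.4219, -0.2476, 0.3707]
eef_rot: [-2.226, -2.142, -0.059]
wrist_force: [0.6, 0.2, -0.7]
finger_gap: 0.0856
```

Call:
apply_moves --series '[{"x": -20, "y": 15, "z": 0, "roll": 0}, {"x": -32, "y": 45, "z": -1, "roll": 0}, {"x": -32, "y": 66, "z": -1, "roll": 0}, {"x": -32, "y": 66, "z": -1, "roll": 0}, {"x": -32, "y": 66, "z": -1, "roll": 0}]'

```text
time: 17.05
ee_pos: [0.4863, -0.2815, 0.3691]
eef_rot: [-2.225, -2.142, -0.058]
wrist_force: [-0.2, 0.6, 0.5]
finger_gap: 0.0852
```

Run:
```python
from h import *
s=env.state();T=tool(s);np.save('T8.npy',T);print(T.round(4),s['wrist_force'],s['finger_gap'],s['q'].round(2))
snap('wrist','w10',s=1.5);print(w2px('wrist',[[.487,-.238,.306],[.487,-.278,.306],[.487,-.318,.306]])*1.5)
```

```text
[[ 0.0382  0.9992 -0.0089  0.4863]
 [ 0.9973 -0.0376  0.0635 -0.2815]
 [ 0.0631 -0.0113 -0.9979  0.3691]
 [ 0.      0.      0.      1.    ]] [-0.21425855  0.5815429   0.50439071] 0.08518665974835798 [-0.55  0.34  0.48  1.75  0.05  1.06]
[[383.77735292 229.391682  ]
 [386.72848091 305.75091549]
 [389.41835218 375.35358111]]
```

View pics/w10.png

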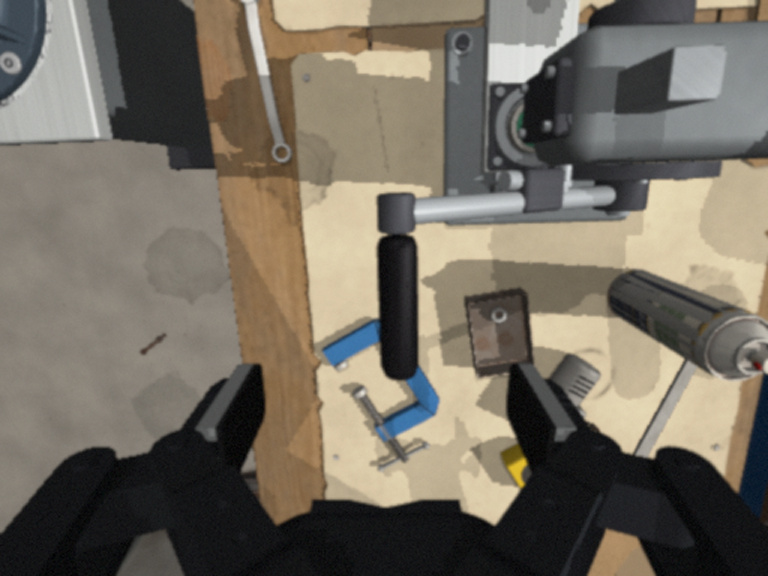

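The grip runs from (397,235) to (400,378), so its centre is about (0.4925, −0.280). The bearing's green seal shows under the head at (520,125). Going down and clasping the grip.

Call:
apply_moves --series '[{"x": -1, "y": 5, "z": 30, "roll": 0}, {"x": -3, "y": 7, "z": 65, "roll": 0}, {"x": -4.6, "y": 7, "z": 93, "roll": 0}, {"x": -4.6, "y": 7, "z": 93, "roll": 0}, {"x": -4.6, "y": 7, "z": 93, "roll": 0}]'

```text
time: 17.73
ee_pos: [0.4921, -0.2806, 0.2778]
eef_rot: [-2.227, -2.144, -0.059]
wrist_force: [-0.2, 0.3, -0.0]
finger_gap: 0.0856
```

Call:
apply_moves --series '[{"x": 0, "y": 0, "z": 0, "roll": 0}, {"x": 0, "y": 0, "z": 0, "roll": 0}, {"x": 0, "y": 0, "z": 0, "roll": 0}, {"x": 0, "y": 0, "z": 0, "roll": 0}, {"x": 0, "y": 0, "z": 0, "roll": 0}, {"x": 0, "y": 0, "z": 0, "roll": 0}]' --hand -1 --force 60

```text
time: 18.48
ee_pos: [0.4922, -0.2807, 0.2781]
eef_rot: [-2.227, -2.144, -0.059]
wrist_force: [-1.4, -0.4, 5.5]
finger_gap: 0.0203
```

Run:
```python
from h import *
s=env.state();T=tool(s);print(T.round(4),s['wrist_force'],s['finger_gap'])
# arc relative to start for lever angles, press yaw -2deg
px=np.array([np.cos(np.radians(-2)),np.sin(np.radians(-2)),0])
p=lambda a:-px*.19*np.cos(np.pi/6-a)+np.array([0,0,.19*np.sin(np.pi/6-a)])
for a in np.arange(.06,1.0,.06).tolist()+[.98,1.0]: print(round(a,2),((p(a)-p(0))@T[:3,:3]*1000).round(1))
```

```text
[[ 0.0383  0.9992 -0.0065  0.4922]
 [ 0.9974 -0.0378  0.0621 -0.2807]
 [ 0.0618 -0.0089 -0.998   0.2781]
 [ 0.      0.      0.      1.    ]] [-1.4117534  -0.41508756  5.52553271] 0.020310825389704988
0.06 [-0.6 -5.3 10.1]
0.12 [ -1.3 -10.   20.4]
0.18 [ -2.  -14.1  31.1]
0.24 [ -2.6 -17.5  41.9]
0.3 [ -3.3 -20.3  52.9]
0.36 [ -4.  -22.3  64.1]
0.42 [ -4.7 -23.8  75.4]
0.48 [ -5.4 -24.5  86.8]
0.54 [ -6.2 -24.6  98.1]
0.6 [ -6.9 -23.9 109.5]
0.66 [ -7.6 -22.6 120.8]
0.72 [ -8.2 -20.6 132. ]
0.78 [ -8.9 -18.  143.1]
0.84 [ -9.6 -14.7 154. ]
0.9 [-10.2 -10.7 164.6]
0.96 [-10.9  -6.1 175. ]
0.98 [-11.1  -4.4 178.4]
1.0 [-11.3  -2.7 181.8]
```

The grip is clasped (gap 20 mm). Pressing down along the arc.

Call:
apply_moves --series '[{"x": -0.6, "y": -5.3, "z": 10, "roll": 0}, {"x": -1.3, "y": -10, "z": 20.4, "roll": 0}, {"x": -2, "y": -14, "z": 31, "roll": 0}, {"x": -2.6, "y": -17.5, "z": 42, "roll": 0}, {"x": -3.3, "y": -20.3, "z": 53, "roll": 0}, {"x": -4, "y": -22.3, "z": 64, "roll": 0}, {"x": -4.7, "y": -23.8, "z": 75.4, "roll": 0}, {"x": -5.4, "y": -24.5, "z": 86.8, "roll": 0}]'

```text
time: 19.48
ee_pos: [0.467, -0.2805, 0.1923]
eef_rot: [-2.229, -2.146, -0.059]
wrist_force: [-3.1, -2.3, 13.5]
finger_gap: 0.0201
```

Run:
```python
from h import *
s=env.state();T=tool(s);print(s['ee_pos'],s['wrist_force'],s['finger_gap'])
S=np.array([.4922,-.2807,.2781])
px=np.array([np.cos(np.radians(-2)),np.sin(np.radians(-2)),0])
p=lambda a:-px*.19*np.cos(np.pi/6-a)+np.array([0,0,.19*np.sin(np.pi/6-a)])
for a in np.arange(.54,1.0,.06).tolist()+[.98,1.0]: print(round(a,2),totool(S+p(a)-p(0),T).round(1))
```

```text
[ 0.46695705 -0.28047713  0.19229868] [-3.07275981 -2.25251595 13.51479891] 0.020130624290301158
0.54 [-0.1 -0.1 12.3]
0.6 [-0.8  0.5 23.7]
0.66 [-1.4  1.8 35. ]
0.72 [-2.1  3.8 46.2]
0.78 [-2.8  6.4 57.3]
0.84 [-3.4  9.7 68.2]
0.9 [-4.  13.7 78.8]
0.96 [-4.6 18.3 89.3]
0.98 [-4.8 19.9 92.7]
1.0 [-5.  21.7 96. ]
```

Call:
apply_moves --series '[{"x": 0, "y": 0, "z": 12, "roll": 0}, {"x": -0.8, "y": 0.5, "z": 23.7, "roll": 0}, {"x": -1.4, "y": 1.8, "z": 35, "roll": 0}, {"x": -2.1, "y": 3.8, "z": 46, "roll": 0}, {"x": -2.8, "y": 6.4, "z": 57, "roll": 0}, {"x": -3.4, "y": 9.7, "z": 68, "roll": 0}, {"x": -4, "y": 13.7, "z": 79, "roll": 0}, {"x": -4.6, "y": 18.3, "z": 89.5, "roll": 0}]'

```text
time: 20.48
ee_pos: [0.4844, -0.2807, 0.1031]
eef_rot: [-2.23, -2.146, -0.058]
wrist_force: [-3.5, -0.1, 12.3]
finger_gap: 0.0199
```

Call:
apply_moves --series '[{"x": 0, "y": 0, "z": 1, "roll": 0}, {"x": 0, "y": 0, "z": 1, "roll": 0}, {"x": 0, "y": 0, "z": 1, "roll": 0}, {"x": 0, "y": 0, "z": 1, "roll": 0}]'

```text
time: 20.98
ee_pos: [0.4844, -0.2807, 0.1031]
eef_rot: [-2.231, -2.146, -0.058]
wrist_force: [-3.1, 2.1, 12.5]
finger_gap: 0.0201
```

Run:
```python
from h import *
s=env.state();print(s['ee_pos'],s['wrist_force'],s['finger_gap'],s['joint_velocities'].round(3),.2781-s['ee_pos'][2])
```

```text
[ 0.4843628  -0.28071559  0.1030643 ] [-3.09757276  2.10924589 12.47657286] 0.020149911212917246 [-0.001  0.001  0.001  0.001 -0.001 -0.002] 0.17503569730569873
```

The TCP has dropped 175 mm with 12.5 N, which fits the third notch (0.96). I'll press a few mm more to check for grip slip.

Call:
apply_moves --series '[{"x": -0.2, "y": 1, "z": 3, "roll": 0}, {"x": -0.2, "y": 2, "z": 5, "roll": 0}, {"x": -0.2, "y": 2, "z": 5, "roll": 0}, {"x": -0.2, "y": 2, "z": 5, "roll": 0}, {"x": -0.2, "y": 2, "z": 5, "roll": 0}]'

```text
time: 21.6
ee_pos: [0.4863, -0.2807, 0.099]
eef_rot: [-2.231, -2.147, -0.058]
wrist_force: [-3.4, 0.9, 12.6]
finger_gap: 0.0203
```

Call:
apply_moves --series '[{"x": -0.2, "y": 1.5, "z": 3, "roll": 0}, {"x": -0.4, "y": 3, "z": 6, "roll": 0}, {"x": -0.5, "y": 4.5, "z": 9, "roll": 0}, {"x": -0.5, "y": 4.5, "z": 9, "roll": 0}, {"x": -0.5, "y": 4.5, "z": 9, "roll": 0}]'

```text
time: 22.22
ee_pos: [0.49, -0.2808, 0.092]
eef_rot: [-2.232, -2.147, -0.058]
wrist_force: [-10.4, 2.9, 24.1]
finger_gap: 0.0202
```

The force jumps to 24 N at a drop of 186 mm, and the hard stop (1.02 rad) is expected at 185.5 mm. So the grip hasn't slipped. Easing back to about 0.98 rad.

Call:
apply_moves --series '[{"x": 0.3, "y": -2, "z": -4, "roll": 0}, {"x": 0.5, "y": -4, "z": -7, "roll": 0}, {"x": 0.5, "y": -4, "z": -7, "roll": 0}, {"x": 0.5, "y": -4, "z": -7, "roll": 0}, {"x": 0.5, "y": -4, "z": -7, "roll": 0}, {"x": 0.5, "y": -4, "z": -7, "roll": 0}]'

```text
time: 22.98
ee_pos: [0.4859, -0.2807, 0.1]
eef_rot: [-2.233, -2.148, -0.057]
wrist_force: [-3.5, 0.2, 12.7]
finger_gap: 0.02
```

Run:
```python
from h import *
s=env.state();print(s['ee_pos'],s['wrist_force'],s['finger_gap'],np.abs(s['joint_velocities']).max(),.2781-s['ee_pos'][2])
if .172<.2781-s['ee_pos'][2]<.184: env.job_done(); print('done')
```

```text
[ 0.48588263 -0.28071228  0.10000973] [-3.53467443  0.18455573 12.67335759] 0.02004548174373707 0.0018250033335334304 0.17809027481151463
the job is handed in; nothing more can be done
done
```

I put the bearing in the housing and pushed the slide in to its stop. I then pressed the lever into its third notch and handed the job in at about 23 s with the gripper still holding it down.

**Last checks**
- **Bearing:** in the close-up after release, its top face was centred within 0.5 mm of the bore at the seated height. I didn't look closely again after pushing the slide; its seal only showed in place under the head in a later, wider view.
- **Slide:** I felt the stop as a jump from about 3 N to 34.5 N. The travel of about 0.162 m means the slide started near 0.018, within the stated range.
- **Lever:** it is at about 0.98 rad, worked out from how far the gripper dropped (178 mm). It is still, with 12.7 N upwards at the wrist. I pressed briefly to the hard stop, which came where expected, so the grip had not slipped. I then eased back.
- **Ram foot:** its clamping force on the bearing could not be measured; I infer it from the lever angle.

**What disagreed or went wrong**
- **Camera mismatch:** the fixed cameras put the bearing, housing and press about 7 mm off in y from the wrist camera. I relied on the wrist camera and on contact.
- **Tool tilt:** an early move ran joint 6 into its limit and left the tool tilted about 3°. I opened the jaws along world x so the tilt would not affect the grasps.
- **Refused move:** one move call was refused because I left out a key; it had no other effect.

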